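Point out the proud dowel, then press it home

ROBOT

A 7-joint arm with a two-finger parallel gripper is mounted at the origin on the work surface. World frame = base frame: x ahead of the robot, y to its left, z up, the work surface at z = 0. Lengths are in m, angles in rad, forces in N, time in s.
With the tool pointing down it reaches from about 0.4 to 0.85 m from the base axis. Payload 4.5 kg.
Tool frame: the origin (TCP) lies midway between the tips of the shut fingers; the grasp point (between the pads) lies 19 mm behind it; y points along the fingers, z is the direction in which the jaws open and shut, and the axes are right-handed (so a half turn about y gives the same grasp; the last joint's range is limited). The gripper opens to 88 mm and grips with 3 to 60 N. Pads are 18 mm wide; open, the fingers measure 123 mm over their backs; the gripper's body (75 mm by 187 mm) begins 45 mm behind the grasp point.
Start: joints at [-1.146, 0.689, -0.195, 1.565, 0.157, 0.902, -0.215], TCP at [0.238, 0.578, 0.239] pointing down, gripper open.
Joint ranges: [-3.01, 3.01], [-0.46, 2.08], [-1.47, 1.51], [0.13, 2.56], [-1, 4.14], [0.04, 2.09], [-2.66, 2.66]. Speed limits (rad/s): [2.57, 2.57, 3.14, 3.14, 3.14, 3.14, 3.14].

INTERFACE

Orientations are given as a unit quaternion [x, y, z, w].
In Python, from plant import r, snapshot, get_calibration, job, boxes_of gives the robot as it stands. The module is installed in compiled form; this text tells all that it offers.
- The arm moves only by the shell command python3 -m handwheel 'ROWS' [OPENING] [FORCE]. ROWS is JSON, a list that holds one entry, the list of rows, each a list of 6 numbers: the shift along the tool's x, y, z as a fraction of full scale, then the turn, a rotation vector about the tool's x, y, z as a fraction of full scale. In form: [[[x, y, z, wx, wy, wz], ...]]. A call has 1 to 12 rows; each row is the pose to reach, as a shift and turn from the pose commanded when the call began, along the tool's axes at that moment, turning the shorter way round; what a row does not reach only later rows make up. Full scale, the value 1, is 100 cm for a shift and 180 degrees for a turn. A row lasts 1/12 s, in which the tool goes at most 41.7 mm and 7.16 degrees, less where a joint would pass 70% of its speed; a pose out of reach is approached as far as the arm can. A call with a number of a shift or a turn outside -1 to 1 is refused whole. A call with a gripper value outside its range is refused whole. OPENING is the opening, from -1 (shut) to 1 (fully open), set as the call begins (- or left out, the last holds). The fingers move at their own pace and stop on an object; FORCE is the grip in N (left out, the last holds). Time passes only in rows, so rows that repeat a pose let the fingers close. It gives the time, the measured TCP pose, the force and the opening at its end, in the units of the state.
- r.get_state(): the state, without advancing time (a new reading comes with each control period).
- snapshot(name): name is "scene" or "top"; returns the picture (400x640x3 uint8, red, green, blue); there is no depth.
- get_calibration(name): a dict with "fx", "fy", "cx", "cy" (pixels), "k1" (the pictures are not rectified: a ray, as slopes to the right and down, at radius r is drawn at 1 + k1 r^2 times it, then the intrinsics apply), "T" (4x4, takes a point from camera to world coordinates). Camera axes: x right, y down, z forward; pixel columns grow to the right and rows downward; lengths in m; the calibration is good to about 2 mm. A picture is of the moment at which its call begins. get_calibration takes no time and is no camera call.
- job.finish_job(): hands the job in, once; it reports no verdict.
Trained networks look in the newest picture that a camera, given by its name, has taken for a name from the list of things; names that differ only in an ending like _2 or _b are one class to them, and where a whole thing is asked for, a point or a joint stands for the part that bears it (a point fixed in the world has none). Each returns a list of dicts, best first, with "confidence" (0 to 1); they miss things now and then, are a little off and sometimes report something else, mostly with a low value. They report only what shows in the picture. A call takes as long as a camera call.
- boxes_of(thing, camera): "bbox" ([left, top, right, bottom] in pixels, round what is visible of it).
The state is a dict: "clock": time; "q": joint angles; "qd": joint speeds; "joint_torque": joint torques, N m; "tool_pos": TCP position; "eef_rot": TCP orientation; "contact_force": force on the tool from outside, world axes, zero at the start; "moment": the same for the moment, N m; "opening": opening from 0.0 (shut) to 1.0 (fully open).
Only numpy, scipy, OpenCV 4.12 (cv2) and the standard library are available. Lean on these libraries where they do the work, as an engineer would, in place of code of your own. Each camera call takes 0.05 s, during which the arm holds its last target. There are 200 camera calls.

TASK

One of the four dowels in the rail clamped on the bench stands higher than the others: point at it from above, holding the fingertips just over its top (a finger's width or two) without touching it for two seconds, and only then press it straight down with the fingertips until it bottoms out, level with the other three. Finish clear of everything. Do not grip or pull up any dowel, and leave the rail, the other dowels and the things lying about the bench untouched.

Things in the scene. Friction and masses are not known exactly. Their poses are not given: they have to be found in the camera images.
- proud_top (a point): centre of the top face of the dowel that stands too high: a round pale wooden dowel, 20 mm in diameter, upright in the rail. At the start its top is 42 to 50 mm above the rail's upper face, the other dowels' tops are 20 mm above it; it may stand in any of the four holes. It slides stiffly in its hole (about 7 N) and stays where it is left; z is up.
- proud_dowel (a joint): how far that dowel has been pressed down, in m: 0 to 0.008 at the start, 0.030 when it is on the bottom of its hole (a hard stop), level with the others; negative if it is pulled up
- rail: the rail: a brown wooden bar 70 x 360 x 50 mm (x, y, z), flat on the bench between two small dark bench dogs (45 x 30 mm, 35 mm high, one against each end), fixed. Origin at the centre of its underside, y along its length, z up. The four dowel holes are in its upper face (50 mm above the bench), on its centre line at y = -120, -40, 40 and 120 mm
- spare_dowel_mid (a point): centre of a loose spare dowel, 20 mm in diameter and 60 mm high, standing on the bench between the rail and the robot; to be left alone. Its centre is 30 mm above the bench
- glue: white glue bottle standing on the bench, 56 mm in diameter, 130 mm high; origin at the centre of its underside; to be left alone
- plane: metal bench plane with wooden knob and handle, on the bench, 240 x 62 mm, about 105 mm high; origin at the centre of its underside, x along its length towards the knob; to be left alone
- mallet: wooden mallet lying on the bench, 280 mm long along its x, head 70 x 130 x 60 mm centred 105 mm from the origin towards +x; origin on the bench under the middle of its length; to be left alone
- dowel_a_top (a point): centre of the top face of dowel a, one of the three dowels already home: 20 mm in diameter, top 20 mm above the rail, fixed; not to be touched
- dowel_b_top (a point): centre of the top face of dowel b, one of the three dowels already home: 20 mm in diameter, top 20 mm above the rail, fixed; not to be touched
- dowel_c_top (a point): centre of the top face of dowel c, one of the three dowels already home: 20 mm in diameter, top 20 mm above the rail, fixed; not to be touched

How it is judged:
By the outcome, as a careful person would: the job done as asked, in the order asked, and still so for the second after the job is handed in, with the robot touching nothing.
It also fails if it takes over 32 s, if anything falls off the work surface, if the arm or the gripper's body presses on something with over 40 N, if the wrist force passes 120 N, or if a joint passes its speed limit or range.

## Working session

There is one attempt and no reset: what is moved stays moved. The work goes in short steps, Python scripts to look and compute and a shell command to move; the robot and the scene stay as the last step left them, time stands still between calls to the robot, and variables do not carry over. Pictures are saved under pics/ and viewed, about 8 in all and at most 12, crops included, and the job is handed in when it is done.

```bash
mkdir -p pics; python3 - <<'E'
from plant import *
import cv2,numpy as np
s=r.get_state();print(s['clock'],s['tool_pos'],s['eef_rot'],s['opening'],s['contact_force'])
for c in("scene","top"):
    im=snapshot(c);cv2.imwrite(f"pics/{c}0.png",im[:,:,::-1])
    k=get_calibration(c);print({a:np.round(b,4).tolist() for a,b in k.items()})
    for n in("proud_dowel","rail","dowel_a_top","spare_dowel_mid","glue","plane","mallet"):
        print(c,n,[(np.round(b['bbox']).tolist(),round(b['confidence'],2)) for b in boxes_of(n,c)])
E
```

```text
0.0 [0.23788604 0.57729179 0.23793769] [ 0.69428093 -0.13733141  0.13718244 -0.69303323] 1.0012300939357444 [ 0.45580757 -0.20040471  0.34176462]
{'fx': 395.7618, 'fy': 395.7618, 'cx': 314.0096, 'cy': 200.7398, 'k1': -0.0064, 'T': [[0.3036, 0.6944, -0.6523, 1.2628], [0.9528, -0.2218, 0.2074, -0.2387], [-0.0007, -0.6845, -0.729, 0.9083], [0.0, 0.0, 0.0, 1.0]]}
scene proud_dowel []
scene rail [([280.0, 190.0, 416.0, 257.0], 0.59), ([434.0, 134.0, 476.0, 199.0], 0.49)]
scene dowel_a_top []
scene spare_dowel_mid []
scene glue [([375.0, 131.0, 393.0, 169.0], 0.93), ([280.0, 190.0, 416.0, 255.0], 0.23)]
scene plane [([434.0, 136.0, 473.0, 198.0], 0.76)]
scene mallet [([117.0, 204.0, 186.0, 289.0], 0.55)]
{'fx': 515.3728, 'fy': 515.3728, 'cx': 323.0971, 'cy': 193.8799, 'k1': -0.0311, 'T': [[0.0296, -0.9921, 0.1219, 0.3063], [-0.9994, -0.0275, 0.0186, -0.0054], [-0.0151, -0.1224, -0.9924, 1.5407], [0.0, 0.0, 0.0, 1.0]]}
top proud_dowel [([280.0, 154.0, 285.0, 165.0], 0.48)]
top rail [([230.0, 146.0, 370.0, 179.0], 0.9)]
top dowel_a_top [([391.0, 227.0, 396.0, 235.0], 0.68)]
top spare_dowel_mid [([389.0, 231.0, 398.0, 238.0], 0.46)]
top glue [([220.0, 222.0, 239.0, 247.0], 0.82), ([337.0, 153.0, 342.0, 159.0], 0.41), ([468.0, 158.0, 519.0, 256.0], 0.24)]
top plane [([145.0, 158.0, 183.0, 234.0], 0.63)]
top mallet [([469.0, 160.0, 519.0, 256.0], 0.64)]
```

```bash
python3 - <<'E'
import cv2
a=cv2.imread("pics/top0.png");b=cv2.imread("pics/scene0.png")
cv2.imwrite("pics/t1.png",cv2.resize(a[130:250,200:410],None,fx=3.8,fy=3.8,interpolation=cv2.INTER_CUBIC))
cv2.imwrite("pics/s1.png",cv2.resize(b[110:270,260:490],None,fx=3.4,fy=3.4,interpolation=cv2.INTER_CUBIC))
E
```

```text
(no output)
```

View pics/t1.png

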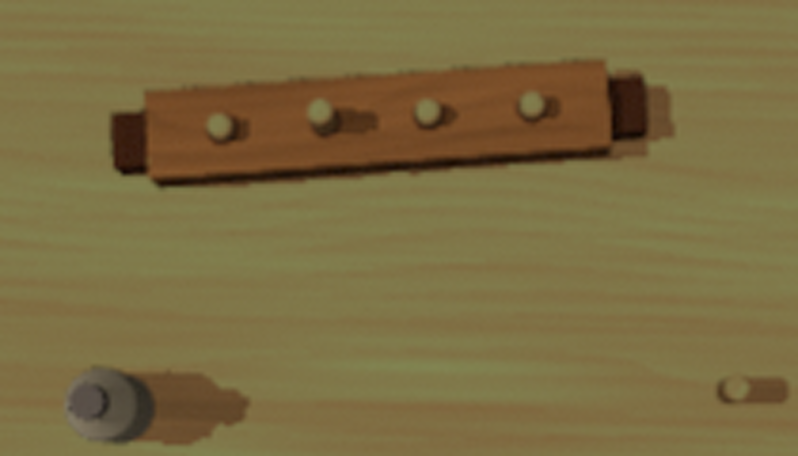

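View pics/s1.png

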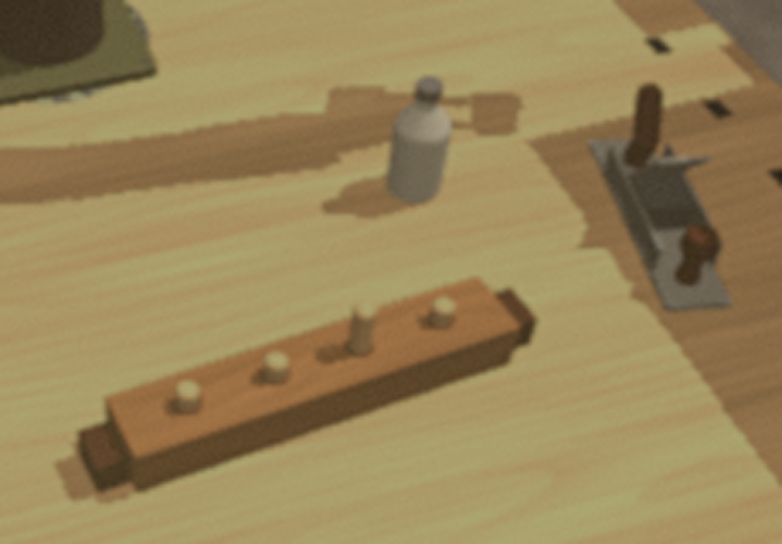

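View pics/top0.png

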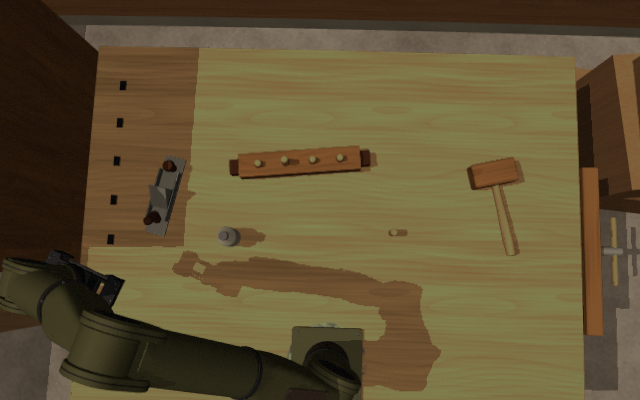

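The proud dowel is second from the left in the top view (about px 284,159). In the scene view it is second from the right (about px 367,202). The other three tops are at crop (220,122), (428,109) and (532,103). I'll triangulate these next.

```bash
cat > h.py <<'E'
import numpy as np,cv2
from plant import *
from scipy.spatial.transform import Rotation as R
def ray(c,p):
    k=get_calibration(c);K=np.array([[k['fx'],0,k['cx']],[0,k['fy'],k['cy']],[0,0,1]])
    xy=cv2.undistortPoints(np.array([[p]],float),K,np.array([k['k1'],0,0,0.]))[0,0]
    T=np.array(k['T']);return T[:3,3],T[:3,:3]@np.array([*xy,1])
def atz(c,p,z):
    o,d=ray(c,p);return o+d*(z-o[2])/d[2]
def tri(pt,ps):
    A=[];b=[]
    for c,p in(("top",pt),("scene",ps)):
        o,d=ray(c,p);d=d/np.linalg.norm(d);P=np.eye(3)-np.outer(d,d);A.append(P);b.append(P@o)
    x=np.linalg.lstsq(np.vstack(A),np.hstack(b),rcond=None)[0]
    return x
E
python3 - <<'E'
from h import *
np.set_printoptions(precision=4,suppress=True)
T=[(220,122),(320,109),(428,109),(532,102)];S=[(443,304),(364,311),(276,361),(188,388)]
for t,s in zip(T,S):
    t=(200+(t[0]+.5)/3.8-.5,130+(t[1]+.5)/3.8-.5);s=(260+(s[0]+.5)/3.4-.5,110+(s[1]+.5)/3.4-.5)
    print(tri(t,s),atz("top",t,.07)[:2],atz("scene",s,.07)[:2],atz("top",t,.095)[:2],atz("scene",s,.095)[:2])
print(atz("top",(393.3,232),.06),atz("top",(228,236),0.0))
s=r.get_state();print(R.from_quat(s['eef_rot']).as_matrix())
E
```

```text
[0.5749 0.2138 0.0711] [0.5758 0.2155] [0.5737 0.2128] [0.5712 0.2118] [0.5942 0.1993]
[0.5823 0.1351 0.0955] [0.5879 0.1393] [0.5607 0.145 ] [0.5831 0.1369] [0.5816 0.1335]
[0.5899 0.0556 0.0685] [0.59   0.0568] [0.5909 0.0537] [0.5852 0.0557] [0.6109 0.045 ]
[ 0.5972 -0.0234  0.0707] [ 0.5976 -0.0225] [ 0.5964 -0.0243] [ 0.5926 -0.0222] [ 0.6163 -0.0307]
[ 0.3838 -0.1819  0.06  ] [0.3606 0.3045 0.    ]
[[ 0.9246  0.      0.3809]
 [-0.3809  0.0001  0.9246]
 [-0.     -1.      0.0001]]
```

The checks agree: spacing is 79 mm, home tops are at z ≈ 0.07, and the proud top is at (0.582, 0.135, 0.0955). I'll move above it with the jaws shut and stay high.

```bash
python3 -m handwheel '[[[0.487,0,-0.278,0,0,0],[0.487,0,-0.278,0,0,0],[0.487,0,-0.278,0,0,0],[0.487,0,-0.278,0,0,0],[0.487,0,-0.278,0,0,0],[0.487,0,-0.278,0,0,0],[0.487,0,-0.278,0,0,0],[0.487,0,-0.278,0,0,0],[0.487,0,-0.278,0,0,0],[0.487,0,-0.278,0,0,0],[0.487,0,-0.278,0,0,0],[0.487,0,-0.278,0,0,0]]]' -1 30
```

```text
clock: 1.8
tool_pos: [0.5462, 0.1815, 0.239]
eef_rot: [-0.694, 0.137, -0.137, 0.694]
contact_force: [0.7, 0.9, -0.7]
opening: 0.117
```

```bash
python3 -m handwheel '[[[0.052,0,-0.03,0,0,0],[0.052,0,-0.03,0,0,0],[0.052,0.035,-0.03,0,0,0],[0.052,0.07,-0.03,0,0,0],[0.052,0.09,-0.03,0,0,0],[0.052,0.1,-0.03,0,0,0],[0.052,0.1,-0.03,0,0,0],[0.052,0.1,-0.03,0,0,0]]]' -1
python3 - <<'E'
from h import *
s=r.get_state();print(s['clock'],s['tool_pos'],s['opening'],s['contact_force'])
b=snapshot("scene");a=snapshot("top")
b=cv2.resize(b[150:270,270:430],None,fx=4.5,fy=4.5,interpolation=cv2.INTER_CUBIC)
cv2.imwrite("pics/s2.png",b[:,:,::-1])
E
```

```text
clock: 2.47
tool_pos: [0.5822, 0.1361, 0.1392]
eef_rot: [-0.694, 0.137, -0.137, 0.694]
contact_force: [-1.1, 0.1, 1.9]
opening: 0.002
2.4667 [0.58221386 0.13610319 0.1392011 ] 0.002118689202935911 [-1.05580613  0.06696747  1.91082066]
```

View pics/s2.png

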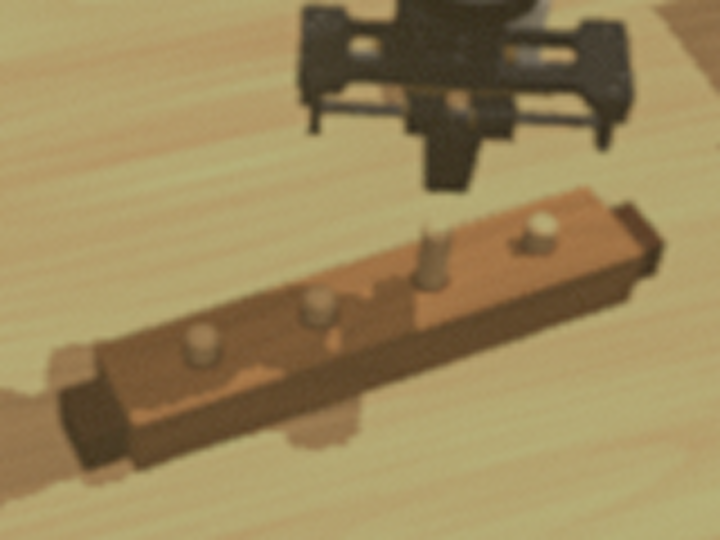

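The shut fingertips (crop ≈446,188) hang just over the proud dowel (top ≈434,228). I'll check their projections before going down.

```bash
python3 - <<'E'
from h import *
k=get_calibration("scene");T=np.linalg.inv(np.array(k['T']))
for p in([.5822,.1361,.1392],[.5823,.1351,.0955],[.5823,.1351,.05]):
    q=T[:3,:3]@p+T[:3,3];x=q[:2]/q[2];x=x*(1+k['k1']*x@x)
    u=np.array([k['fx']*x[0]+k['cx'],k['fy']*x[1]+k['cy']]);print((u-[270,150])*4.5)
E
```

```text
[446.4720347  180.04526972]
[438.00514925 229.69551037]
[431.11583913 278.00237672]
```

```bash
python3 -m handwheel '[[[0,0.01,-0.001,0,0,0],[0,0.021,-0.001,0,0,0],[0,0.021,-0.001,0,0,0],[0,0.021,-0.001,0,0,0],[0,0.021,-0.001,0,0,0],[0,0.021,-0.001,0,0,0],[0,0.021,-0.001,0,0,0],[0,0.021,-0.001,0,0,0],[0,0.021,-0.001,0,0,0],[0,0.021,-0.001,0,0,0],[0,0.021,-0.001,0,0,0],[0,0.021,-0.001,0,0,0]]]' -1
python3 - <<'E'
from h import *
b=snapshot("scene");a=snapshot("top")
b=cv2.resize(b[170:230,320:420],None,fx=7,fy=7,interpolation=cv2.INTER_CUBIC)
cv2.imwrite("pics/s3.png",b[:,:,::-1])
E
python3 -m handwheel '[[[0,0,0,0,0,0],[0,0,0,0,0,0],[0,0,0,0,0,0],[0,0,0,0,0,0],[0,0,0,0,0,0],[0,0,0,0,0,0],[0,0,0,0,0,0],[0,0,0,0,0,0],[0,0,0,0,0,0],[0,0,0,0,0,0],[0,0,0,0,0,0],[0,0,0,0,0,0]]]'
python3 -m handwheel '[[[0,0,0,0,0,0],[0,0,0,0,0,0],[0,0,0,0,0,0],[0,0,0,0,0,0],[0,0,0,0,0,0],[0,0,0,0,0,0],[0,0,0,0,0,0],[0,0,0,0,0,0],[0,0,0,0,0,0],[0,0,0,0,0,0]]]'
```

```text
clock: 3.57
tool_pos: [0.5814, 0.1349, 0.1178]
eef_rot: [-0.694, 0.137, -0.137, 0.694]
contact_force: [-0.8, -0.1, 0.6]
opening: -0.0
clock: 4.67
tool_pos: [0.5814, 0.1348, 0.1177]
eef_rot: [-0.694, 0.137, -0.137, 0.694]
contact_force: [0.3, -0.7, 0.3]
opening: 0.005
clock: 5.5
tool_pos: [0.5814, 0.1349, 0.1177]
eef_rot: [-0.694, 0.137, -0.137, 0.694]
contact_force: [0.2, 0.6, 0.0]
opening: 0.007
```

View pics/s3.png

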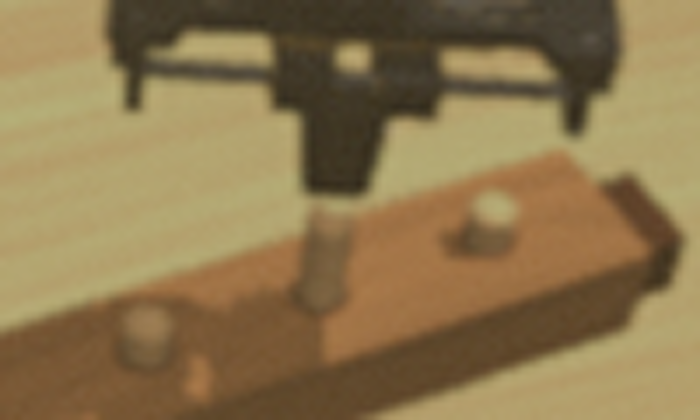

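The tips (crop ≈337,192) sit over the dowel top (≈332,210) with a visible gap, and have held there about 2.5 s. Now I'll press gently.

```bash
python3 -m handwheel '[[[0,0.005,0,0,0,0],[0,0.01,0,0,0,0],[0,0.014,0,0,0,0],[0,0.017,0,0,0,0],[0,0.02,0,0,0,0],[0,0.023,0,0,0,0],[0,0.026,0,0,0,0],[0,0.029,0,0,0,0],[0,0.032,0,0,0,0],[0,0.035,0,0,0,0],[0,0.037,0,0,0,0],[0,0.037,0,0,0,0]]]'
```

```text
clock: 6.5
tool_pos: [0.5812, 0.1348, 0.0808]
eef_rot: [0.694, -0.137, 0.137, -0.694]
contact_force: [-0.3, -0.0, 3.3]
opening: 0.004
```

```bash
python3 -m handwheel '[[[0,0.002,0,0,0,0],[0,0.004,0,0,0,0],[0,0.006,0,0,0,0],[0,0.008,0,0,0,0]]]'; python3 -m handwheel '[[[0,0.001,0,0,0,0],[0,0.002,0,0,0,0],[0,0.002,0,0,0,0]]]'; python3 -m handwheel '[[[0,0.001,0,0,0,0],[0,0.001,0,0,0,0]]]'
```

```text
clock: 6.83
tool_pos: [0.5812, 0.1348, 0.0732]
eef_rot: [0.694, -0.137, 0.137, -0.694]
contact_force: [-2.2, -1.2, 7.3]
opening: 0.005
clock: 7.08
tool_pos: [0.5812, 0.1348, 0.071]
eef_rot: [0.694, -0.137, 0.137, -0.694]
contact_force: [-2.1, -1.0, 4.8]
opening: 0.006
clock: 7.25
tool_pos: [0.5812, 0.1348, 0.0704]
eef_rot: [0.694, -0.137, 0.137, -0.694]
contact_force: [-1.5, -1.0, 7.2]
opening: 0.003
```

```bash
python3 -m handwheel '[[[0,0.001,0,0,0,0],[0,0.001,0,0,0,0]]]'; python3 -m handwheel '[[[0,0.001,0,0,0,0],[0,0.001,0,0,0,0]]]'
```

```text
clock: 7.42
tool_pos: [0.5813, 0.1348, 0.0703]
eef_rot: [0.694, -0.137, 0.137, -0.694]
contact_force: [-3.8, -1.1, 15.9]
opening: 0.007
clock: 7.58
tool_pos: [0.5814, 0.1348, 0.0702]
eef_rot: [0.694, -0.137, 0.138, -0.694]
contact_force: [-6.7, -1.4, 22.7]
opening: 0.005
```

The position has stopped at z = 0.070 while the force climbs, so the dowel is on the hard stop. Now I'll retreat straight up and check.

```bash
python3 -m handwheel '[[[0,-0.005,0,0,0,0],[0,-0.02,0,0,0,0],[0,-0.05,0,0,0,0],[0,-0.08,0,0,0,0],[0,-0.11,0,0,0,0],[0,-0.14,0,0,0,0],[0,-0.165,0,0,0,0],[0,-0.18,0,0,0,0],[0,-0.18,0,0,0,0],[0,-0.18,0,0,0,0],[0,-0.18,0,0,0,0],[0,-0.18,0,0,0,0]]]'
python3 - <<'E'
from h import *
b=snapshot("scene");a=snapshot("top")
b=cv2.resize(b[110:270,260:490],None,fx=3.4,fy=3.4,interpolation=cv2.INTER_CUBIC)
cv2.imwrite("pics/s4.png",b[:,:,::-1])
E
```

```text
clock: 8.58
tool_pos: [0.5805, 0.1345, 0.246]
eef_rot: [0.694, -0.138, 0.136, -0.693]
contact_force: [0.2, -0.9, -1.3]
opening: 0.006
```

View pics/s4.png

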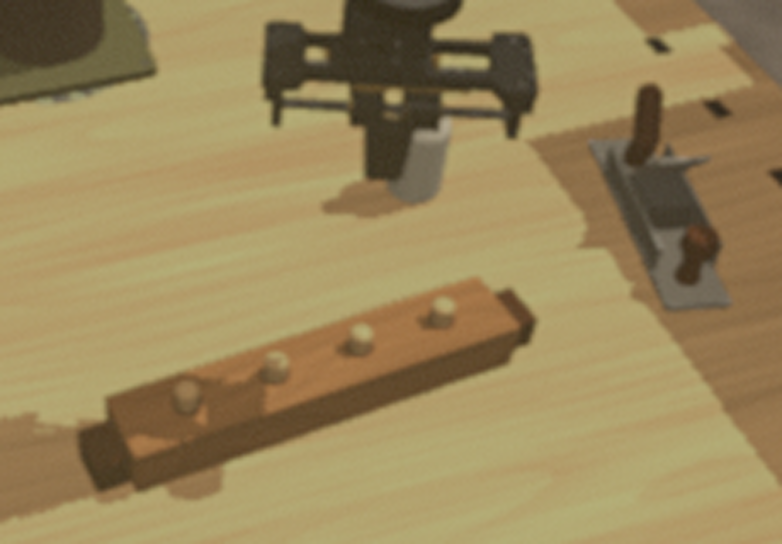

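All four tops are now level: the pressed one is at crop (360,334), in line with (188,388), (276,361) and (443,304). The gripper is well clear.

```bash
python3 -c "
from plant import *
print(job.finish_job())"
```

```text
the job is handed in; nothing more can be done
None
```

The proud dowel is pressed home, level with the other three, and the job is handed in at about 8.6 s on the robot's clock. `finish_job` reports no verdict.

- **Finding it:** it was the dowel second from the +y end of the rail. Its top was at about (0.582, 0.135, 0.0955), 45 mm above the rail.
- **Pointing:** I held the shut fingertips about 22 mm above the top for roughly 2.5 s. The picture showed a clear gap and the force readings stayed near zero.
- **Pressing:** I pressed straight down. The tool stopped at z = 0.070 m while the force rose from about 7 N to 23 N, so the dowel was on its hard stop.
- **Last checks:** after retreating straight up to z = 0.246 m, the scene picture showed all four tops in line. The other dowels, the rail, the bottle and the plane were where they had been. I did not look again at the mallet or the spare dowel, but the arm's path stayed away from both.

No check failed. The two cameras disagreed by 2–3 mm, within what the calibration allows.

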